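# Push a film case through the sprung flap of a returns drop

## Task

Return the film case that stands in the lane of the returns drop: push the sprung flap open with one finger and, while that finger keeps it open, push the case along the lane with the other finger until it falls into the well behind, then withdraw so that the flap shuts again. Do not shove the flap with the case or let it press on the case, do not pick the case up, and leave the other things where they are.

Things in the scene. Friction and masses are not known exactly. Their poses are not given: they have to be found in the camera images.
- drop: Film returns drop: fixed plywood unit, 320 x 235 mm. Origin: on the table (z = 0), on the lane's centre line, right under the shut flap. x runs along the lane, from the front deck through the flap into the well; y points from the lane to the flap's hinge; z up. Its flat deck (top at z = 85 mm) spans x = -170 to +6, y = -120 to +115 mm; at y below -45 it goes on as a ledge to x = 150.
- lane (a point): A point on the deck in the middle of the lane, at drop (-85, 0, 85) mm. The lane runs between two kerbs, 6 mm thick and 10 mm high above the deck, inner faces at drop y = -21 and +21 mm, from x = -165 to -6 mm. The deck on the hinge side of the lane is bare.
- well (a point): Centre of the well's lined floor, at drop (75, 34, 8) mm. The open-topped well lies behind the deck's edge (x = +6 mm): inside x = 6 to 144, y = -38 to +107 mm; side walls reach z = 131, far wall z = 100 mm. The flap stands in the opening, y = -36 to +100 mm, between two dark posts that reach z = 131 mm.
- flap (a joint): Angle of the flap (rad): 0 shut, across the lane; grows as it swings away into the well (in the direction of drop's x), stop at 1.5. A spring shuts it: about 0.12 N m when shut, rising evenly to 0.3 N m at 1.5 rad, lightly damped. It shuts by itself in under a second once let go.
- flap_hinge (a point): On the flap's upright hinge axis, half-way up the flap (z = 110 mm), at drop (x, y) = (0, 95) mm. The flap is a flat grey plate, 4 mm thick, 40 mm high (z = 90 to 130 mm), 129 mm from the hinge to its free edge.
- flap_edge (a point): Middle of the flap's free edge; at drop (0, -34) mm when shut. Moves with the flap.
- case: The film case to be returned, the one standing in the lane: an upright plain grey plastic box, 36 x 36 mm and 48 mm high, a thin dark line round its lid and a blank paper label on top, about 60 g (varies). It starts 68 to 115 mm before the flap, square to the lane. Origin: centre of its underside.
- case_center (a point): Centre of that case, 24 mm above its underside.
- spare_case: Bystander: a like case standing on the side ledge, outside the lane. Leave alone. Origin: underside.
- loupe: Bystander: black loupe on the side ledge, 42 mm across, 36 mm high. Origin: underside.
- slide_box: Bystander on the table: white plastic box 60 x 55 x 45 mm. Origin: underside.
- reel: Bystander on the table: flat grey reel 76 mm across, 18 mm high. Origin: underside.
- weight: Bystander on the table: brass paperweight 48 mm across, 50 mm high. Origin: underside.
- carton: Bystander on the table: cardboard carton 70 x 50 x 60 mm. Origin: underside.
- brush: Bystander on the table: dusting brush, 160 mm long, lying flat. Origin: under its middle.
Not all that is in view belongs to the job. What is shaped like the case but green is not meant.

How it is judged:
On the way, in this order (a step that is already met when the one before it is completed fails the run):
1. the flap is open while the case still stands before it (value of joint flap above 0.5 rad and x of case_center in the frame of drop below 0 m and height (world z) of case_center above 0.09 m), for 0.05 s.
2. the case drops into the well (x of case_center in the frame of drop above 0.012 m and height (world z) of case_center below 0.075 m), for 0.05 s.
At the end, for the whole second after the job is handed in: The case lies at rest (under 0.05 m/s) in the well (its centre within the well's walls and lower than 60 mm above the table), and the flap has shut to within 0.08 rad (x of case_center in the frame of drop between 0.012 and 0.144 m and y of case_center in the frame of drop between -0.038 and 0.107 m and height (world z) of case_center below 0.06 m and linear speed of case below 0.05 m/s and value of joint flap below 0.08 rad); the robot touches nothing.
It fails at once if the case and the flap press on each other with more than 0.8 N (contact force between case and flap above 0.8 N).
It fails at once if the case is lifted (its centre more than 15 mm above where it is when the case stands on the deck) (height (world z) of case_center above 0.124 m).
It fails at once if another thing is moved by more than 20 mm (distance of any of spare_case, loupe, slide_box, reel, weight, carton, brush from where it was at the start of the episode above 0.02 m).
It also fails if it takes over 38 s, if anything falls off the work surface, if the arm or the gripper's body presses on something with over 40 N, if the wrist force passes 120 N, or if a joint passes its speed limit or range.

## Robot

A 6-joint arm with a two-finger parallel gripper is mounted at the origin on the work surface. World frame = base frame: x ahead of the robot, y to its left, z up, the work surface at z = 0. Lengths are in m, angles in rad, forces in N, time in s.
With the tool pointing down it reaches from about 0.35 to 0.775 m from the base axis. Payload 5.5 kg.
Tool frame: the origin (TCP) lies at the very end of the fingers, on their centre line; the grasp point (between the pads) lies env.grasp_offset behind it (env.grasp_offset is the distance from the TCP to the grasp point, in m); x points along the fingers, y is the direction in which the jaws open and shut, and the axes are right-handed (so a half turn about x gives the same grasp; the last joint's range is limited). The gripper opens to 85 mm and grips with 20 to 120 N. Pads are 22 mm wide; open, the fingers measure 114 mm over their backs; the gripper's body (76 mm by 85 mm) begins 54 mm behind the grasp point. The pads swing forward as they close: fully open they stand 13 mm farther back than shut.
Start: joints at [1.054, 0.313, 0.046, 1.304, 0, 1.431], TCP at [0.212, 0.535, 0.204] pointing down, gripper open.
Joint ranges: [-2.76, 2.76], [-0.86, 1.69], [-1.03, 1.26], [-2.2, 2.34], [-1.47, 1.5], [-3.14, 3.14]. Speed limits (rad/s): [2.57, 2.57, 3.14, 3.14, 3.14, 3.14].

## Interface

Orientations are given as a unit quaternion [w, x, y, z].
In Python, from workcell import get_state, viewer, job, env gives the robot as it stands.
- The arm moves only by the tool send_rows, never from a script. Its argument "plan" is a list of rows, each a list of 6 numbers: the shift along the tool's x, y, z in mm, then the turn, a rotation vector about the tool's x, y, z in degrees. A call has exactly 10 rows; each row is the pose to reach, as a shift and turn from the pose commanded when the call began, along the tool's axes at that moment; what a row does not reach only later rows make up. A row lasts 1/8 s, in which the tool goes at most 62.5 mm and 10.7 degrees, less where a joint would pass 70% of its speed; a pose out of reach is approached as far as the arm can. A call with a gripper value outside its range is refused whole. "claw" is the finger opening in mm, from 0 to 85.4, set as the call begins (left out, the last holds). The fingers move at their own pace and stop on an object; "newtons" is the grip in N (left out, the last holds). Time passes only in rows, so rows that repeat a pose let the fingers close, or fill a call up. It gives the time, the measured TCP pose, the force and the opening at its end, in the units of the state.
- get_state(): the state, without advancing time (a new reading comes with each control period).
- viewer.read_camera(name): name is "side" or "top" or "wrist"; returns a dict with "frame" (480x640x3 uint8, blue, green, red), "mtx" (3x3 intrinsics, pixels), "rvec" (rotation vector, rad) and "tvec" (3), from world to camera coordinates, as OpenCV has them. Camera axes: x right, y down, z forward; pixel columns grow to the right and rows downward; lengths in m; the calibration is good to about 2 mm. A picture is of the moment at which its call begins. There is no depth.
- job.hand_in(): hands the job in, once; it reports no verdict.
The state is a dict: "clock": time; "joint_pos": joint angles; "qvel": joint speeds; "tau": joint torques, N m; "tcp_pos": TCP position; "orientation": TCP orientation; "wrist_force": force on the tool from outside, world axes, zero at the start; "ft_torque": the same for the moment, N m; "finger_gap": finger opening in m.
Only numpy, scipy, OpenCV 4.12 (cv2) and the standard library are available. Lean on these libraries where they do the work, as an engineer would, in place of code of your own. Each camera call takes 0.05 s, during which the arm holds its last target.

## Working session

There is one attempt and no reset: what is moved stays moved. The work goes in short steps, Python scripts to look and compute and a tool call to move; the robot and the scene stay as the last step left them, time stands still between calls to the robot, and variables do not carry over. Pictures are saved under pics/ and viewed, and the job is handed in when it is done.

Besides the shell and the picture viewer there is one more tool, called after ">>>" by a JSON object that holds its "op" and its "data". send_rows: Moves the arm, as the interface text tells. Its arguments: {"type":"object","properties":{"plan":{"type":"array"},"claw":{"type":"number"},"newtons":{"type":"number"}},"required":["plan"]}

```bash
mkdir -p pics; ls; python3 - <<'E'
from workcell import get_state, viewer, job, env
import cv2
print(get_state()); print(env.grasp_offset)
for n in ("side","top","wrist"):
    d=viewer.read_camera(n); cv2.imwrite(f"pics/{n}0.png",d["frame"]); print(n,d["mtx"].tolist(),d["rvec"],d["tvec"])
E
```

```text
pics
{'clock': 0.0, 'joint_pos': array([ 1.05438076e+00,  3.13996647e-01,  4.49587378e-02,  1.30360043e+00,
       -7.66932190e-06,  1.43118796e+00]), 'qvel': array([ 1.22605789e-03, -6.05065914e-04, -2.76578282e-04, -1.45541393e-03,
       -8.99652952e-05, -9.69691673e-04]), 'tau': array([ 3.51908666e-04, -4.80624175e+01,  2.98533511e+01,  1.93372200e-02,
        7.86685609e-05, -2.10818030e-08]), 'tcp_pos': array([0.21130458, 0.53415312, 0.20350278]), 'orientation': array([ 0.69438662,  0.13181726,  0.6948011 , -0.13305207]), 'wrist_force': array([-0.25285488,  0.65091212,  0.1420984 ]), 'ft_torque': array([-0.0484741 , -0.01819661,  0.05210943]), 'finger_gap': 0.08542529942701432}
0.0187
side [[436.14384633260147, 0.0, 322.67303564864153], [0.0, 436.14384633260147, 239.3279284355418], [0.0, 0.0, 1.0]] [ 2.16353923 -0.30379349  0.16959898] [-0.50808474  0.17455991  0.93458052]
top [[524.9213937884451, 0.0, 315.7719638258264], [0.0, 524.9213937884451, 240.45272715979186], [0.0, 0.0, 1.0]] [ 2.16855017 -2.18124003  0.11666973] [2.62162840e-04 5.41103356e-01 1.26926322e+00]
wrist [[370.33362947205774, 0.0, 316.3194175545706], [0.0, 370.33362947205774, 241.98779369156526], [0.0, 0.0, 1.0]] [-2.35903477 -1.60358029 -0.26828203] [-0.57307277 -0.04288203  0.37985111]
```

View pics/top0.png

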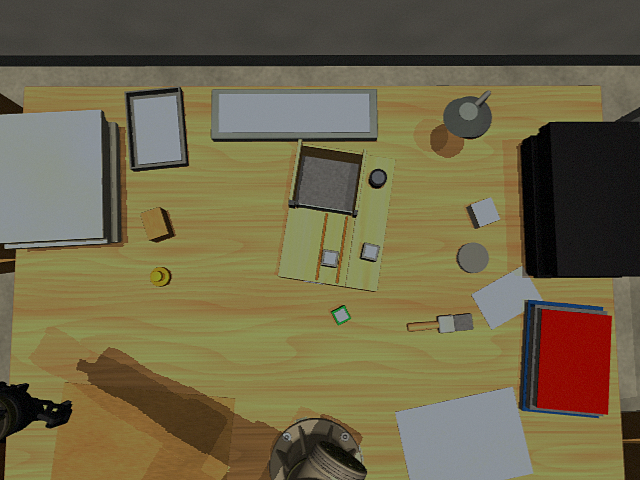

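View pics/side0.png

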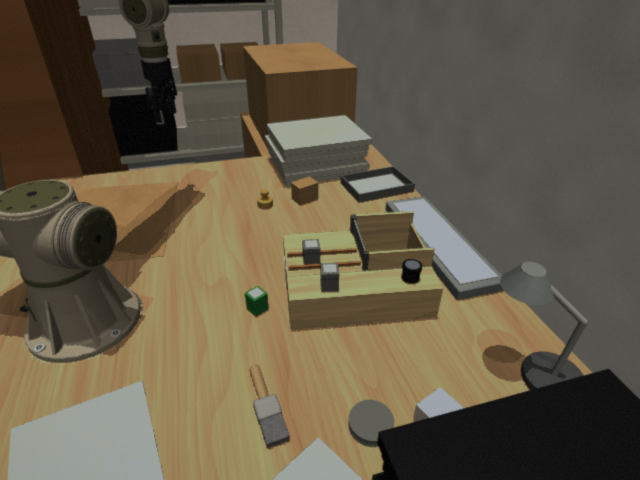

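View pics/wrist0.png

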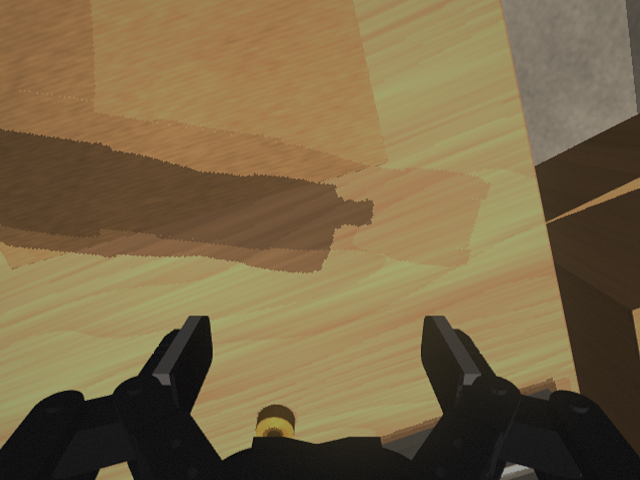

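The top view shows the drop near (335,215), with the lane running up the image, the lane case at about (330,258), the spare at (370,252) and the loupe at (377,178). I'll enlarge it.

```bash
python3 - <<'E'
import cv2
f=cv2.imread("pics/top0.png"); cv2.imwrite("pics/c1.png",cv2.resize(f[135:300,265:415],None,fx=5,fy=3.6*1,interpolation=cv2.INTER_CUBIC) if 0 else cv2.resize(f[135:215,270:405],None,fx=5.9,fy=5.9,interpolation=cv2.INTER_CUBIC))
cv2.imwrite("pics/c2.png",cv2.resize(f[200:300,270:405],None,fx=5.9,fy=5.9,interpolation=cv2.INTER_CUBIC))
f=cv2.imread("pics/side0.png"); cv2.imwrite("pics/c3.png",cv2.resize(f[205:330,275:445],None,fx=4.7,fy=4.7,interpolation=cv2.INTER_CUBIC))
E
```

```text
(no output)
```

View pics/c1.png

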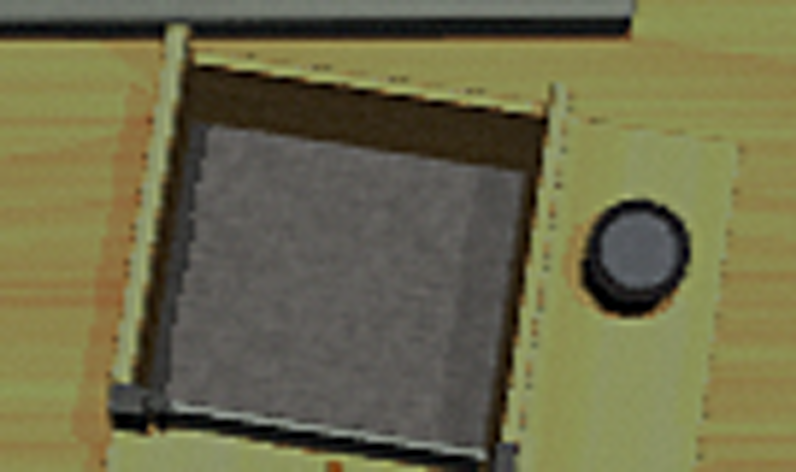

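View pics/c2.png

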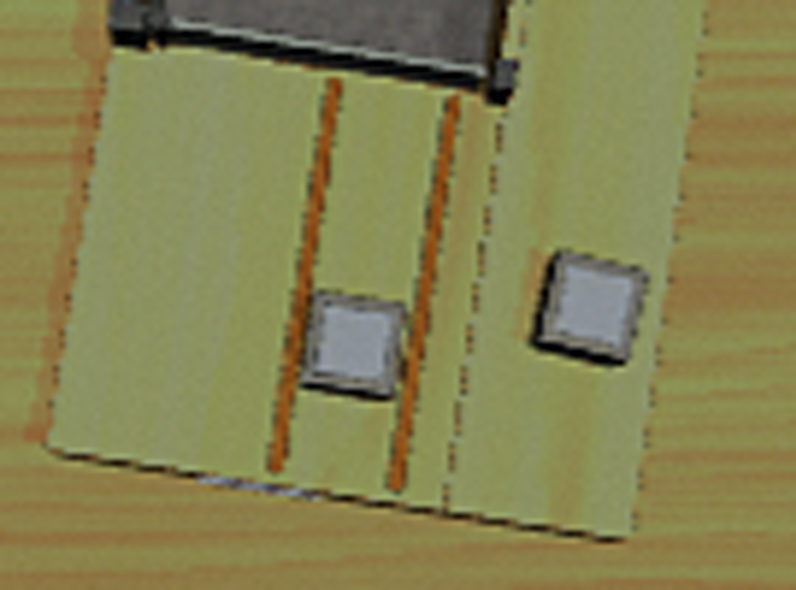

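View pics/c3.png

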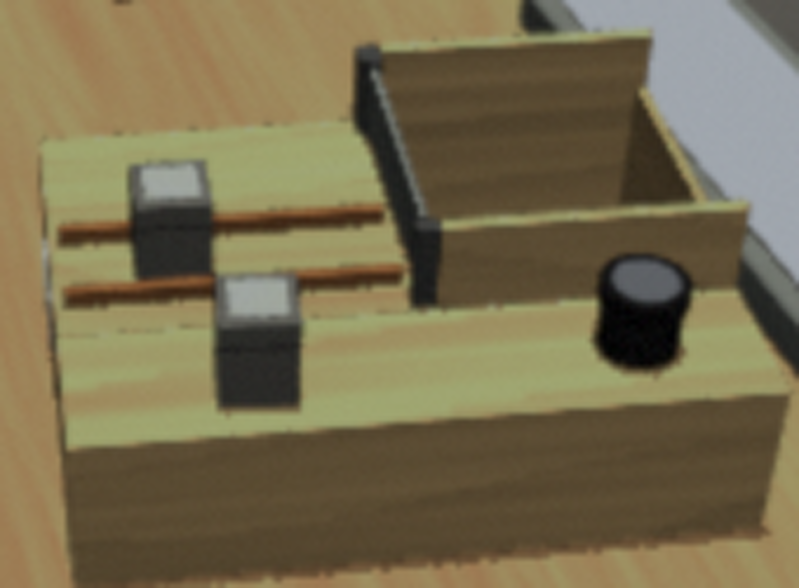

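```bash
cat > h.py <<'E'
import numpy as np, cv2
from scipy.optimize import least_squares
def proj(P,d):
    return cv2.projectPoints(np.atleast_2d(np.array(P,float)),d["rvec"],d["tvec"],d["mtx"],None)[0][:,0]
def ray(px,d,z):
    R=cv2.Rodrigues(np.array(d["rvec"]))[0]; c=-R.T@np.ravel(d["tvec"])
    v=R.T@np.linalg.inv(d["mtx"])@np.array([px[0],px[1],1.]); return c+v*(z-c[2])/v[2]
def w(p,P):
    P=np.atleast_2d(np.array(P,float)); c,s=np.cos(p[2]),np.sin(p[2])
    return np.c_[p[0]+c*P[:,0]-s*P[:,1],p[1]+s*P[:,0]+c*P[:,1],P[:,2]]
def inv(p,W):
    W=np.ravel(W);c,s=np.cos(p[2]),np.sin(p[2]);dx,dy=W[0]-p[0],W[1]-p[1]
    return np.array([c*dx+s*dy,-s*dx+c*dy,W[2]])
E
python3 - <<'E'
from h import *
from workcell import viewer
t=viewer.read_camera("top"); s=viewer.read_camera("side")
f=lambda u,o,k:[(u[0]+.5)/k-.5+o[0],(u[1]+.5)/k-.5+o[1]]
T=[((50,452),(270,200),(-170,115,85)),((628,540),(270,200),(-170,-120,85)),((276,472),(270,200),(-165,24,95)),((397,491),(270,200),(-165,-24,95)),((335,80),(270,200),(-6,24,95)),((454,98),(270,200),(-6,-24,95)),((738,148),(270,135),(150,-120,85))]
S=[((42,143),(-170,115,85)),((68,447),(-170,-120,85)),((790,390),(150,-120,85)),((60,231),(-165,24,95)),((382,212),(-6,24,95)),((66,292),(-165,-24,95)),((403,270),(-6,-24,95))]
pt=np.array([f(a,o,5.9) for a,o,_ in T]); Pt=np.array([c for *_,c in T])/1e3
ps=np.array([f(a,(275,205),4.7) for a,_ in S]); Ps=np.array([c for _,c in S])/1e3
F=lambda p:np.r_[(proj(w(p,Pt),t)-pt).ravel(),(proj(w(p,Ps),s)-ps).ravel()]
r=least_squares(F,[.5,0,0],loss="soft_l1");p=r.x
print(p,np.round(F(p),1))
for nm,z,a,b in (("case",.133,(356,343),(171,184)),("spare",.133,(594,303),(258,296))):
    A=ray(f(a,(270,200),5.9),t,z);B=ray(f(b,(275,205),4.7),s,z)
    print(nm,inv(p,A)*1e3,inv(p,B)*1e3)
np.save("p.npy",p)
E
```

```text
[ 0.60206708 -0.05298809 -0.15657284] [-0.3 -0.1  1.1  0.1  0.2  0.1  0.1 -0.   0.3 -0.5  0.3 -0.5  0.9 -1.1
 -1.1 -0.9 -0.5  0.3  0.4 -0.  -0.8 -0.8  0.2 -1.6 -0.7 -0.6 -0.1 -1.1]
case [-112.50225811    1.80378306  133.        ] [-1.12080072e+02  3.70644576e-02  1.33000000e+02]
spare [-83.57969246 -86.20301963 133.        ] [-83.70578028 -86.47112991 133.        ]
```

```bash
python3 - <<'E'
from h import *
from workcell import viewer,get_state
from scipy.spatial.transform import Rotation as Ro
st=get_state();q=st["orientation"];R=Ro.from_quat(np.r_[q[1:],q[0]]).as_matrix();print(R.round(3));c=st["tcp_pos"]
d=viewer.read_camera("wrist")
for k in (0,-.013,-.0187,-.032):
  print(k,proj([c+R@[k,y,z] for y in(-.0427,.0427) for z in (-.011,.011)],d).round(0).tolist())
p=np.load("p.npy"); print("yaw",np.degrees(p[2]))
a=np.radians(32)
cx=-.137;y0=.001
C=w(p,[[cx+.0304,y0+.0319,.2]])[0];print("C",C)
yaw=np.arctan2(R[1,1],R[0,1]);print("jaw yaw",np.degrees(yaw),"target",np.degrees(a+p[2]))
print("shift tool",R.T@(C-c)*1e3)
E
```

```text
[[-0.     0.368  0.93 ]
 [-0.001  0.93  -0.368]
 [-1.    -0.001 -0.   ]]
0 [[232.0, 269.0], [235.0, 309.0], [405.0, 269.0], [402.0, 309.0]]
-0.013 [[226.0, 281.0], [230.0, 322.0], [411.0, 281.0], [408.0, 322.0]]
-0.0187 [[223.0, 286.0], [227.0, 329.0], [414.0, 286.0], [410.0, 329.0]]
-0.032 [[215.0, 300.0], [220.0, 346.0], [423.0, 300.0], [418.0, 346.0]]
yaw -8.970962895079492
C [ 0.50190129 -0.00386798  0.2       ]
jaw yaw 68.41307864178515 target 23.02903710492051
shift tool [   4.2410318  -393.69939707  468.14659278]
```

```bash
python3 - <<'E'
import cv2
f=cv2.imread("pics/wrist0.png"); f=cv2.convertScaleAbs(f,alpha=2.2,beta=25);cv2.imwrite("pics/c4.png",cv2.resize(f[290:480,100:530],None,fx=1.85,fy=1.85,interpolation=cv2.INTER_CUBIC))
E
```

```text
(no output)
```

View pics/c4.png

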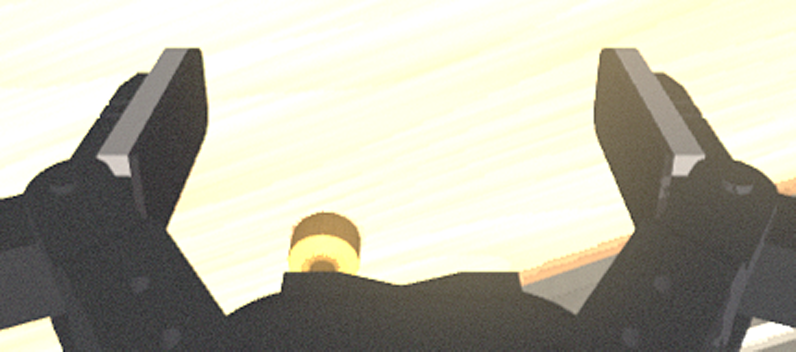

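The wrist view shows both open fingertips, at about (208,316) and (426,316), but their height is unclear. I'll move to a hover above the start pose and check the tips in the other cameras.

>>> {"op": "send_rows", "data": {"plan": [[-5,-20,24,0,0,0],[-10,-60,71,5,0,0],[-10,-105,125,10,0,0],[-10,-150,178,16,0,0],[-10,-195,232,22,0,0],[-10,-240,285,28,0,0],[-10,-285,339,34,0,0],[-5,-330,392,40,0,0],[0,-370,440,45,0,0],[4,-394,468,45.4,0,0]], "claw": 85.4}}

```text
clock: 1.55
tcp_pos: [0.4936, 0.0111, 0.2023]
orientation: [0.59, 0.391, 0.589, -0.39]
wrist_force: [1.8, 0.6, -0.2]
finger_gap: 0.0853
```

```bash
python3 - <<'E'
from workcell import viewer,get_state
import cv2
s=get_state();print(s["clock"],s["tcp_pos"],s["orientation"],s["joint_pos"])
for n in ("side","top","wrist"):
    d=viewer.read_camera(n); f=d["frame"]; cv2.imwrite(f"pics/{n}1.png",f)
    if n=="side": cv2.imwrite("pics/c5.png",cv2.resize(f[120:320,240:450],None,fx=3,fy=3,interpolation=cv2.INTER_CUBIC))
E
```

```text
1.55 [0.49359654 0.01108605 0.20225285] [ 0.58977031  0.39086107  0.58913935 -0.39027354] [-1.40542354e-01  1.55587020e-01 -1.63297580e-01  1.25074879e+00
  3.66292866e-04  1.02980884e+00]
```

View pics/c5.png

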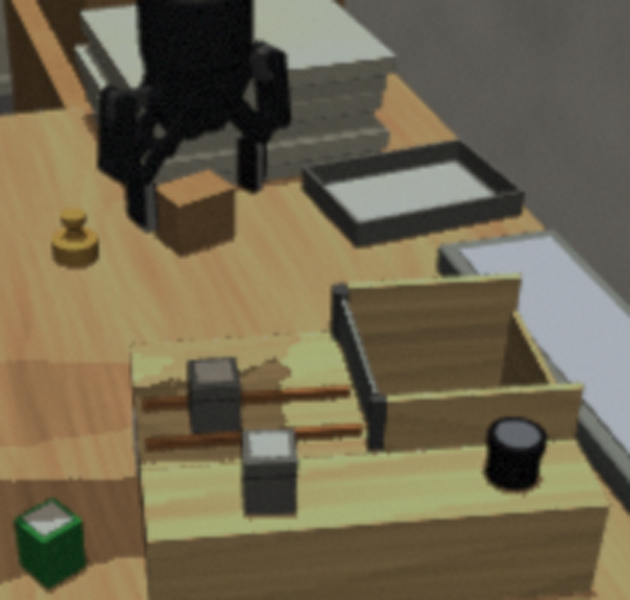

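View pics/wrist1.png

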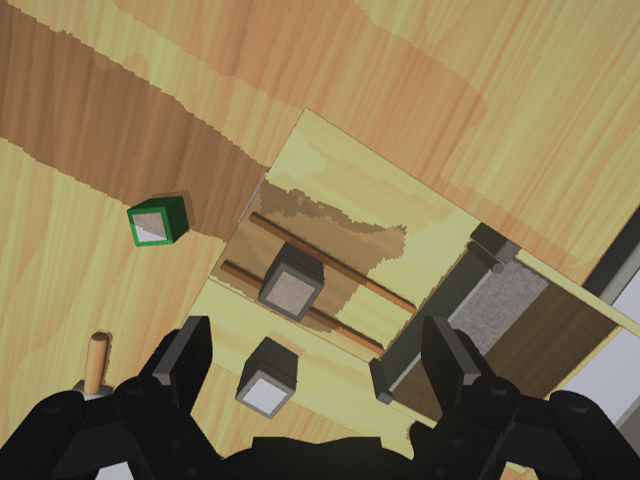

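```bash
python3 - <<'E'
from h import *
from workcell import viewer,get_state
from scipy.spatial.transform import Rotation as Ro
st=get_state();q=st["orientation"];R=Ro.from_quat(np.r_[q[1:],q[0]]).as_matrix();c=st["tcp_pos"]
d=viewer.read_camera("side")
for k in (0,-.013,-.0187,-.032,-.045):
  P=proj([c+R@[k,y,z] for y in(-.057,-.0427,.0427,.057) for z in (-.011,.011)],d)
  print(k,((P-[240,120])*3).round(0).astype(int).tolist())
E
```

```text
0 [[125, 277], [143, 290], [141, 271], [159, 284], [236, 234], [254, 246], [251, 228], [269, 240]]
-0.013 [[124, 261], [142, 274], [141, 255], [159, 267], [236, 219], [255, 230], [251, 213], [270, 224]]
-0.0187 [[123, 254], [142, 267], [140, 248], [159, 260], [236, 212], [255, 223], [251, 206], [270, 217]]
-0.032 [[123, 237], [141, 250], [140, 231], [158, 244], [236, 196], [255, 207], [251, 190], [270, 201]]
-0.045 [[122, 221], [140, 233], [139, 215], [158, 227], [236, 180], [255, 191], [251, 174], [270, 185]]
```

```bash
python3 - <<'E'
import cv2
f=cv2.imread("pics/side1.png");f=cv2.convertScaleAbs(f,alpha=2.5,beta=20); cv2.imwrite("pics/c6.png",cv2.resize(f[105:215,255:355],None,fx=5.4,fy=5.4,interpolation=cv2.INTER_CUBIC))
f=cv2.imread("pics/top1.png");f=cv2.convertScaleAbs(f,alpha=2.,beta=20); cv2.imwrite("pics/c7.png",cv2.resize(f[180:320,250:400],None,fx=4,fy=4,interpolation=cv2.INTER_CUBIC))
E
```

```text
(no output)
```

View pics/c6.png

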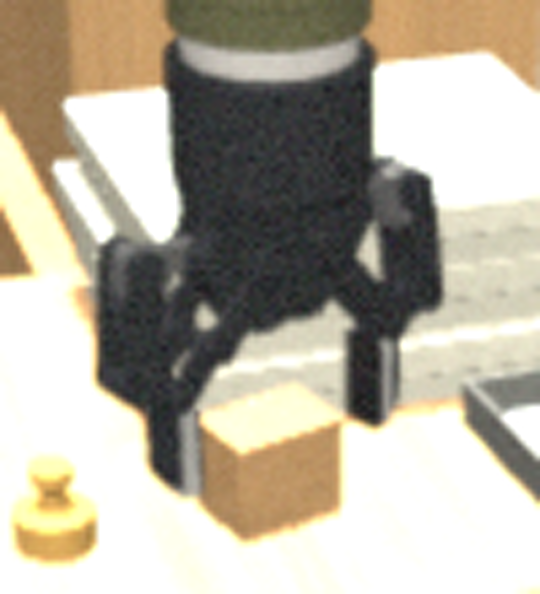

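View pics/c7.png

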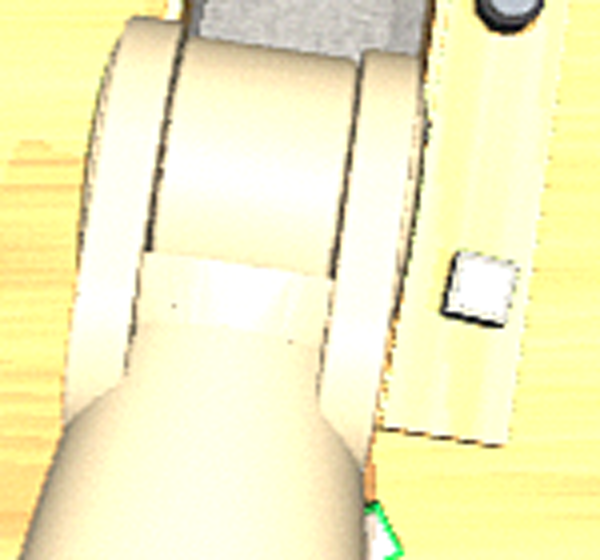

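>>> {"op": "send_rows", "data": {"plan": [[0,0,0,0,0,0],[10,0,0,0,0,0],[20,0,0,0,0,0],[35,0,0,0,0,0],[50,0,0,0,0,0],[65,0,0,0,0,0],[75,0,0,0,0,0],[80,0,0,0,0,0],[80,0,0,0,0,0],[80,0,0,0,0,0]]}}

```text
clock: 3.0
tcp_pos: [0.4932, 0.013, 0.1225]
orientation: [0.59, 0.39, 0.589, -0.39]
wrist_force: [-0.6, -0.5, -0.1]
finger_gap: 0.0855
```

```bash
cat > look.py <<'E'
from h import *
from workcell import viewer,get_state
from scipy.spatial.transform import Rotation as Ro
import sys
n=sys.argv[1]; st=get_state();q=st["orientation"];R=Ro.from_quat(np.r_[q[1:],q[0]]).as_matrix();c=st["tcp_pos"];p=np.load("p.npy")
print(st["clock"],c.round(4),"drop",inv(p,c).round(4)*1e3,"jawyaw drop",np.degrees(np.arctan2(R[1,1],R[0,1])-p[2]).round(2),"F",st["wrist_force"].round(1))
u=lambda v:inv(p,c+R@v).round(4)[:2]*1e3
print("case corner z-/z+",u([0,-.0427,-.011]),u([0,-.0427,.011]),"flap outer",u([0,.057,-.011]),u([0,.057,.011]))
d=viewer.read_camera("side");f=d["frame"];cv2.imwrite(f"pics/side{n}.png",f)
a=cv2.convertScaleAbs(f,alpha=1.6,beta=10);a=cv2.resize(a[140:300,260:450],None,fx=4,fy=4,interpolation=cv2.INTER_CUBIC)
for k,col in((0,(0,0,255)),(-.045,(255,0,255))):
  for P in proj([c+R@[k,y,z] for y in(-.0427,.0427) for z in (-.011,.011)],d):
    cv2.circle(a,tuple(int(v) for v in (P-[260,140])*4+1.5),3,col,1)
cv2.imwrite(f"pics/sc{n}.png",a)
d=viewer.read_camera("wrist");cv2.imwrite(f"pics/wrist{n}.png",cv2.convertScaleAbs(d["frame"],alpha=1.5,beta=10))
E
python3 look.py 2
```

```text
3.0 [0.4932 0.013  0.1225] drop [-117.9   48.2  122.5] jawyaw drop 31.98 F [-0.6 -0.5 -0.1]
case corner z-/z+ [-159.9   34.9] [-148.3   16.3] flap outer [-75.3  87.7] [-63.7  69.1]
```

View pics/sc2.png

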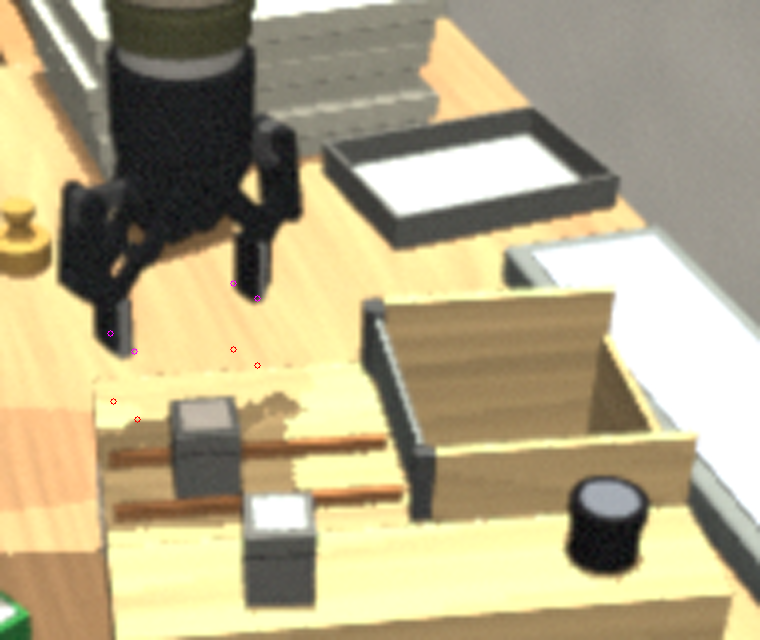

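View pics/wrist2.png

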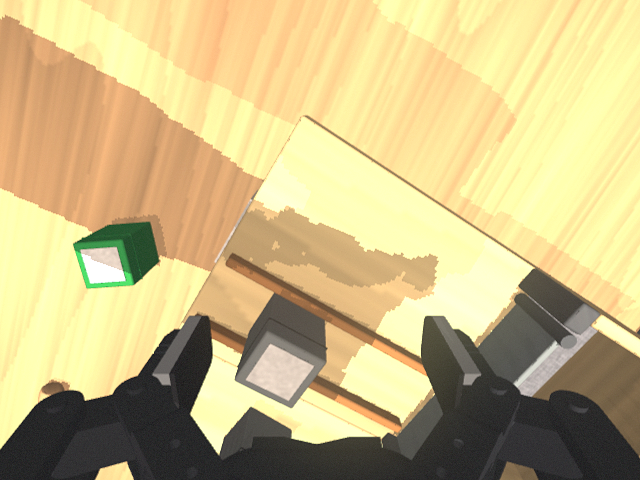

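The magenta overlays match the tips, so the open fingertips stand about 45 mm behind the TCP. I'll move sideways, then down part of the way.

>>> {"op": "send_rows", "data": {"plan": [[0,1,6,0,0,0],[0,1.5,13,0,0,0],[0,1.5,19,0,0,0],[8,1.5,19,0,0,0],[18,1.5,19,0,0,0],[30,1.5,19,0,0,0],[42,1.5,19,0,0,0],[52,1.5,19,0,0,0],[56,1.5,19,0,0,0],[56,1.5,19,0,0,0]]}}

```text
clock: 4.35
tcp_pos: [0.5013, -0.0037, 0.0658]
orientation: [0.59, 0.39, 0.59, -0.39]
wrist_force: [0.5, 0.1, 0.3]
finger_gap: 0.0851
```

```bash
python3 look.py 3
```

```text
4.35 [ 0.5013 -0.0037  0.0658] drop [-107.2   33.    65.8] jawyaw drop 31.99 F [0.5 0.1 0.3]
case corner z-/z+ [-149.2   19.7] [-137.6    1. ] flap outer [-64.7  72.5] [-53.   53.8]
```

View pics/sc3.png

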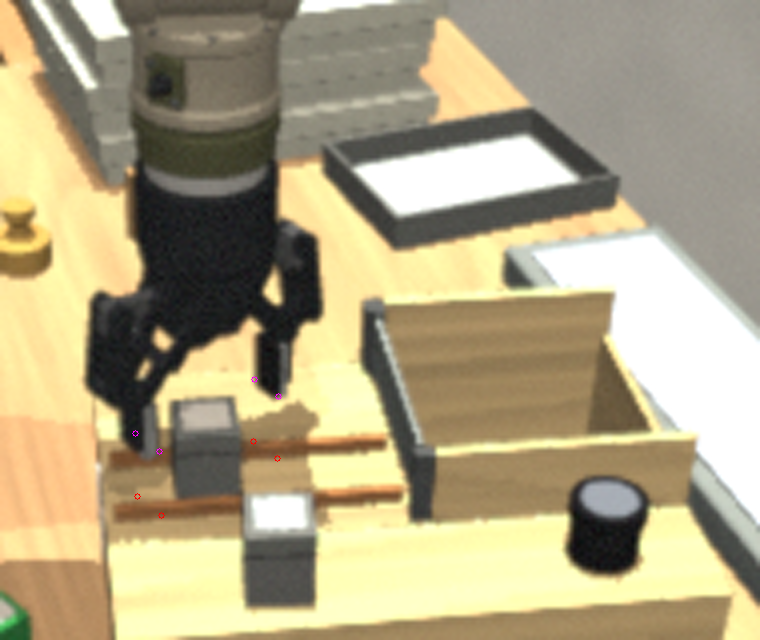

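View pics/wrist3.png

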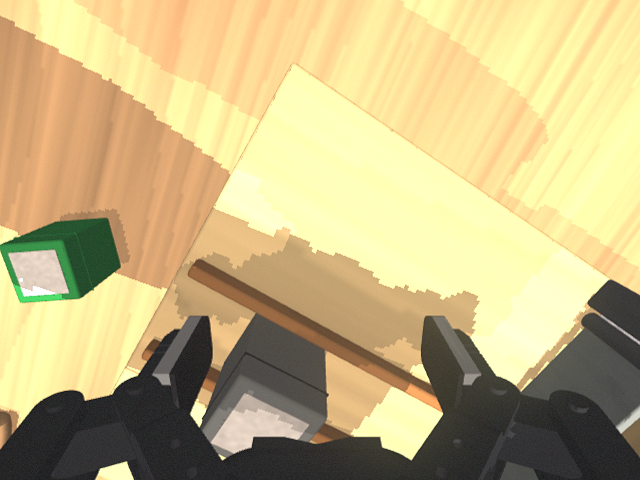

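The fingers stand clear of the case, with the left tip at crop (150,455) behind it and the right tip at (275,395) on the bare deck. I'll go down 10 mm and begin the push.

>>> {"op": "send_rows", "data": {"plan": [[5,0,0,0,0,0],[10,0,0,0,0,0],[10,2,1.3,0,0,0],[10,5,3.1,0,0,0],[10,10,6.2,0,0,0],[10,15,9.4,0,0,0],[10,20,12.5,0,0,0],[10,25,15.6,0,0,0],[10,29,18.1,0,0,0],[10,31,19.4,0,0,0]]}}

```text
clock: 5.7
tcp_pos: [0.538, -0.0096, 0.056]
orientation: [0.59, 0.39, 0.59, -0.39]
wrist_force: [-0.0, 0.1, 1.2]
finger_gap: 0.0853
```

```bash
python3 look.py 4
```

```text
5.7 [ 0.538  -0.0096  0.056 ] drop [-70.1  32.9  56. ] jawyaw drop 31.98 F [-0.   0.1  1.2]
case corner z-/z+ [-112.1   19.6] [-100.5    0.9] flap outer [-27.5  72.4] [-15.9  53.7]
```

View pics/sc4.png

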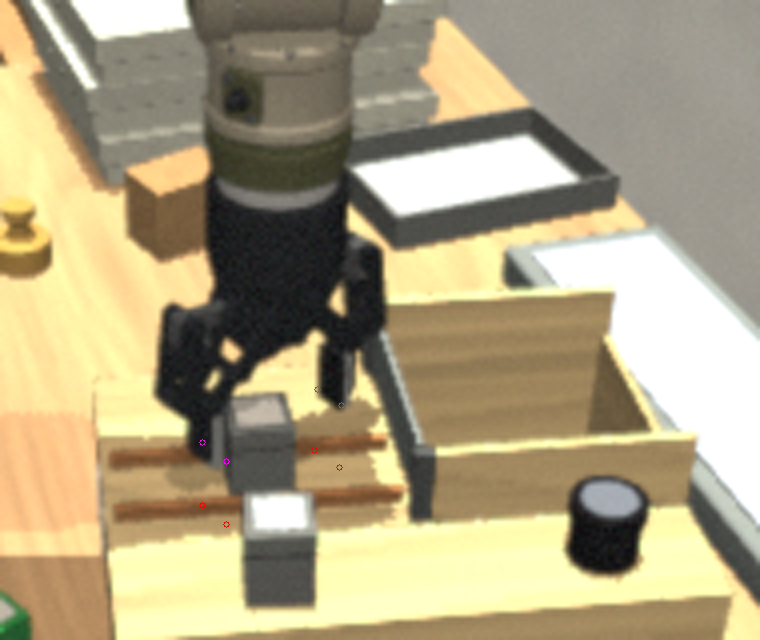

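View pics/wrist4.png

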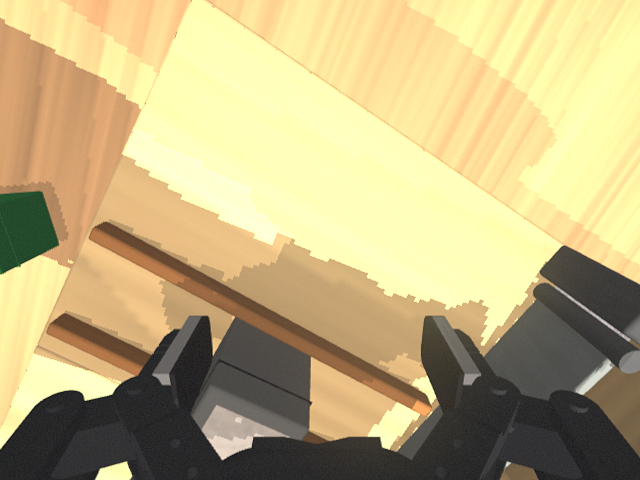

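```bash
python3 - <<'E'
from h import *
from workcell import viewer
p=np.load("p.npy");s=viewer.read_camera("side")
for u in((262,410),(228,397),(284,393),(295,423),(235,430)):
  print(u,inv(p,ray([260+(u[0]+.5)/4-.5,140+(u[1]+.5)/4-.5],s,.133)).round(4)*1e3)
f=cv2.imread("pics/side4.png");cv2.imwrite("pics/c8.png",cv2.resize(cv2.convertScaleAbs(f[225:275,295:350],alpha=2,beta=10),None,fx=11,fy=11,interpolation=cv2.INTER_CUBIC))
E
```

```text
(262, 410) [-80.8   2.6 133. ]
(228, 397) [-97.8  17.  133. ]
(284, 393) [-66.6  17.3 133. ]
(295, 423) [-64.7 -11.5 133. ]
(235, 430) [-97.7 -14.2 133. ]
```

View pics/c8.png

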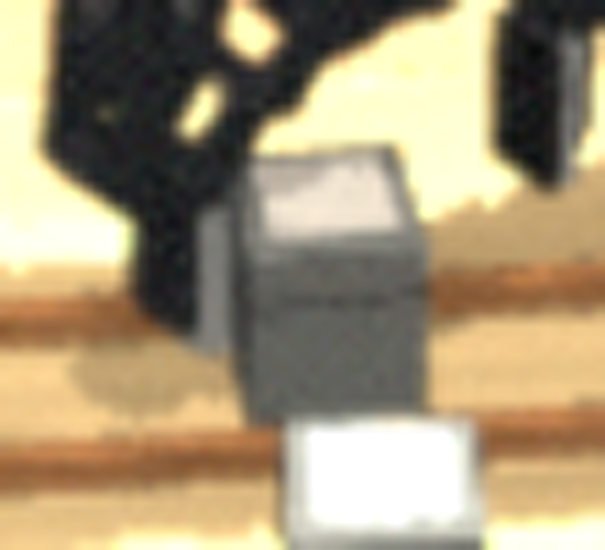

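The case moved squarely: its centre is at about x = -81, and its label is at crop (330,195). Next I'll open the flap while pushing.

>>> {"op": "send_rows", "data": {"plan": [[0,2,1.3,0,0,0],[0,6,3.7,0,0,0],[0,11,6.9,0,0,0],[0,16,10,0,0,0],[0,21,13.1,0,0,0],[0,26,16.2,0,0,0],[0,31,19.4,0,0,0],[0,36,22.5,0,0,0],[0,40,25,0,0,0],[0,42,26.2,0,0,0]]}}

```text
clock: 7.1
tcp_pos: [0.5841, -0.0169, 0.0548]
orientation: [0.588, 0.389, 0.591, -0.391]
wrist_force: [-7.1, -0.5, 0.2]
finger_gap: 0.0853
```

```bash
python3 look.py 5
```

```text
7.1 [ 0.5841 -0.0169  0.0548] drop [-23.4  32.8  54.8] jawyaw drop 32.01 F [-7.1 -0.5  0.2]
case corner z-/z+ [-65.4  19.5] [-53.8   0.9] flap outer [19.1 72.4] [30.8 53.7]
```

View pics/sc5.png

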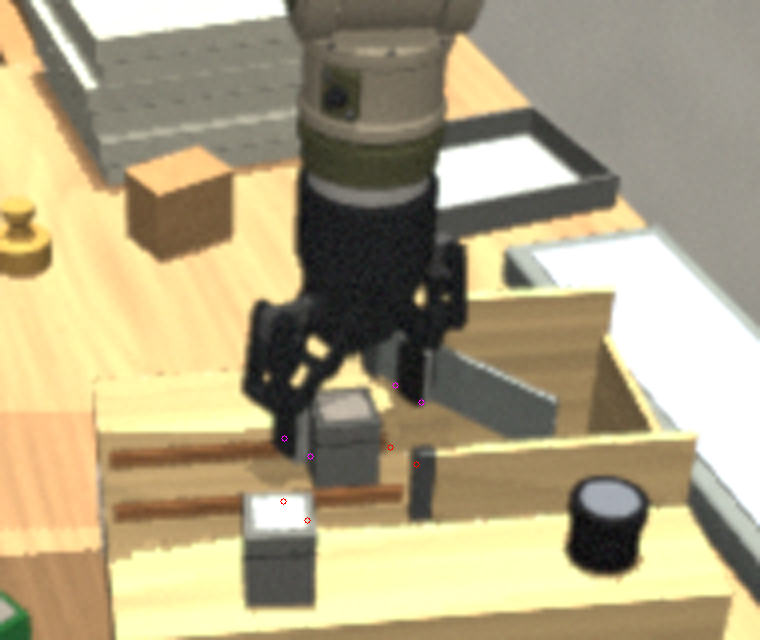

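View pics/wrist5.png

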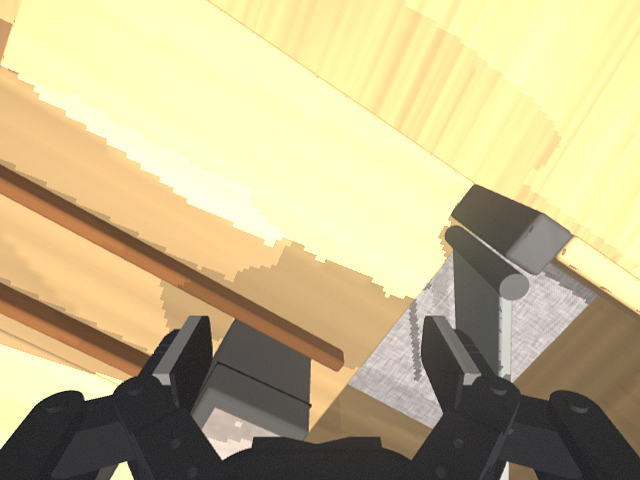

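The flap is well open, with its free edge at crop (555,415), and the case is still before it. I'll keep pushing over the edge.

>>> {"op": "send_rows", "data": {"plan": [[0,3,1.9,0,0,0],[0,8,5,0,0,0],[0,13,8.1,0,0,0],[0,18,11.2,0,0,0],[0,23,14.4,0,0,0],[0,28,17.5,0,0,0],[0,33,20.6,0,0,0],[0,38,23.7,0,0,0],[0,43,26.9,0,0,0],[0,47,29.4,0,0,0]]}}

```text
clock: 8.45
tcp_pos: [0.6418, -0.0262, 0.056]
orientation: [0.59, 0.39, 0.59, -0.39]
wrist_force: [-2.8, -1.5, -0.4]
finger_gap: 0.0851
```

```bash
python3 look.py 6
```

```text
8.45 [ 0.6418 -0.0262  0.056 ] drop [35.1 32.7 56. ] jawyaw drop 31.97 F [-2.8 -1.5 -0.4]
case corner z-/z+ [-7.  19.4] [4.7 0.8] flap outer [77.6 72.2] [89.3 53.5]
```

View pics/sc6.png

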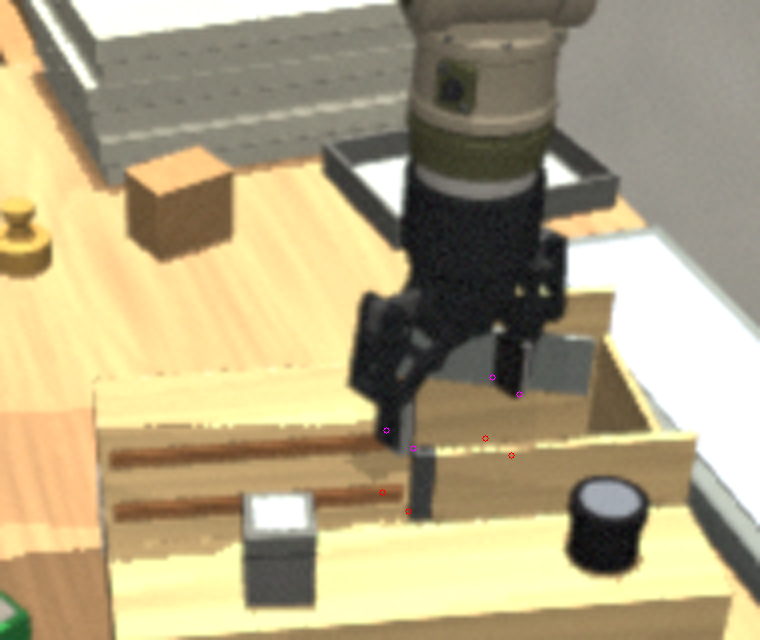

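View pics/wrist6.png

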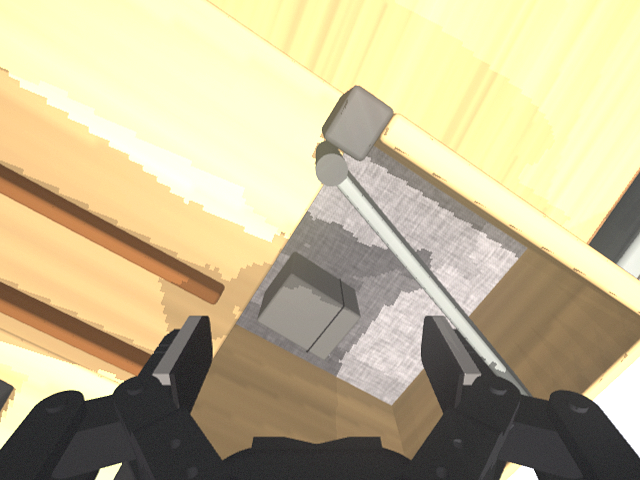

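The case lies on its side on the well floor, at wrist pixel (310,305), clear of the flap. I'll withdraw straight back so the finger lets the flap down gently.

>>> {"op": "send_rows", "data": {"plan": [[0,-5,-3.1,0,0,0],[0,-15,-9.4,0,0,0],[0,-26,-16.2,0,0,0],[0,-37,-23.1,0,0,0],[0,-48,-30,0,0,0],[0,-59,-36.9,0,0,0],[0,-70,-43.7,0,0,0],[0,-80,-50,0,0,0],[0,-90,-56.2,0,0,0],[0,-98,-61.2,0,0,0]]}}

```text
clock: 9.8
tcp_pos: [0.5269, -0.0075, 0.0563]
orientation: [0.59, 0.39, 0.59, -0.39]
wrist_force: [0.1, -0.5, 0.6]
finger_gap: 0.0854
```

>>> {"op": "send_rows", "data": {"plan": [[0,-2,-1,0,0,0],[-5,-2,-1,0,0,0],[-20,-2,-1,0,0,0],[-40,-2,-1,0,0,0],[-60,-2,-1,0,0,0],[-80,-2,-1,0,0,0],[-95,-2,-1,0,0,0],[-105,-2,-1,0,0,0],[-110,-2,-1,0,0,0],[-110,-2,-1,0,0,0]]}}

```text
clock: 11.05
tcp_pos: [0.5249, -0.0078, 0.166]
orientation: [0.59, 0.39, 0.59, -0.39]
wrist_force: [-0.3, 0.6, 0.1]
finger_gap: 0.0859
```

```bash
python3 look.py 7
```

```text
11.05 [ 0.5249 -0.0078  0.166 ] drop [-83.2  32.6 166. ] jawyaw drop 31.98 F [-0.3  0.6  0.1]
case corner z-/z+ [-125.3   19.4] [-113.6    0.7] flap outer [-40.7  72.2] [-29.1  53.5]
```

View pics/sc7.png

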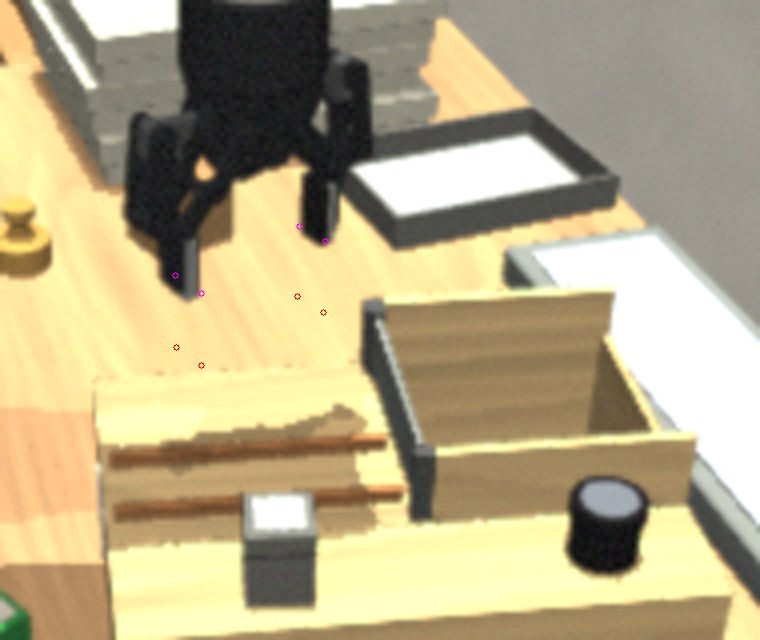

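View pics/wrist7.png

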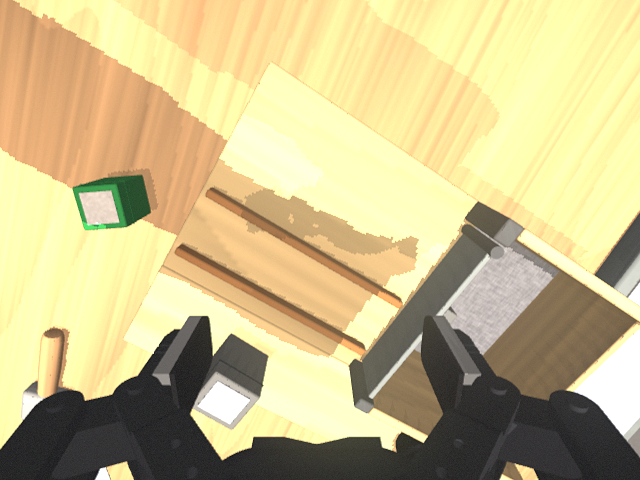

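The flap is shut, level with the posts from (375,305) to (425,450) in the side crop. The spare case and the loupe are where they were, and the gripper is clear. I'm handing in.

```bash
python3 -c "
from workcell import job
print(job.hand_in())"
```

```text
the job is handed in; nothing more can be done
None
```

The film case is in the well, the flap has shut again, and the job is handed in. The arm's clock stood at about 11 s of the 38 s allowed.

**What I did:** I found the drop and the case from the top and side cameras. With the gripper open and turned 32° to the lane, one finger pushed the flap open on its hinge side. The other finger pushed the case along the lane until it fell in. I then withdrew straight back and lifted clear.

**Last checks:**
- **Order:** the flap was well open, about 0.8 rad judged by eye, while the case still stood before it.
- **Case:** after the drop it lay on its side on the well floor, clear of the flap. After I withdrew, the flap and gripper mostly hid it, so I did not see it again.
- **Flap:** it looked shut in both the side and wrist pictures.
- **Other things:** the spare case and loupe looked unmoved by eye. I did not measure any of the bystanders or look closely at the ones on the table.
- **Forces:** the wrist read about 7 N with the flap held open, the highest of the end-of-move readings, and about zero once clear. I could not read the force between case and flap, but no picture showed them touching.

**One disagreement:** the cameras put the open fingertips about 45 mm behind the stated TCP, more than the 13 mm described. I set the finger height from the pictures instead.

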